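Roll the lens canister up to the reader

TASK

Push the objective-lens canister with the blue band up its lane of the little ramp, slowly and gently with the fingertips behind it, over the crest until it rests against the white stop plate, and then move clear. Keep it on the ramp all the way: do not squeeze it, lift it or let it run loose on the slope, for it rolls back when left. Leave the red-banded canister, the oil bottle and the pen mug as they are.

Things in the scene. Friction and masses are not known exactly. Their poses are not given: they have to be found in the camera images.
- ramp: Two-lane ramp fixed to the table, 208 mm wide. Origin on the table under the middle of the slope, between the lanes; x up the ramp, y across to the left, z up. Lane centres y = +50 and -50 mm, 92 mm wide between black curbs (at y = -100, 0, 100) 8 mm wide and 8 mm high. Front lip x -108 to -100 (top z = 17); level waiting floor x -100 to -70, z = 12. Behind the stop code readers to x = 172, 50 mm high.
- slope (a point): Foot of the aluminium slope, between the lanes, at ramp x = -70, z = 12 mm. Its x axis runs up the slope's surface, y across the ramp, z square to the slope. The slope rises at 8 degrees to the crest at ramp x = 70, z = 31.7 mm. A canister left short of the crest rolls back down.
- stop (a point): Foot of the white stop plate, between the lanes, at ramp x = 115, z = 27 mm; axes as the ramp's. The plate is upright, its top at z = 58 mm. From the crest the grey seat falls at 6 degrees to this plate: a canister past the crest rolls the last way by itself and stays against the plate, its centre then at about ramp x = 94, z = 50 mm.
- canister_blue: The canister to push: white plastic cylinder with a wide blue band and a black screw cap, 42 mm in diameter and 72 mm long, about 0.2 kg, lying on its side across its lane and rolling freely. Origin at its centre, its y axis is the cylinder's axis (the frame turns as it rolls). It starts on the waiting floor of one of the two lanes (either one), at about ramp x = -79 mm.
- canister_red: The same canister with a red band, waiting in the other lane, not to be touched. Origin at its centre, y along its axis.
- oil: Small amber immersion-oil bottle with a black cap, 32 mm in diameter, 62 mm high, standing beside the ramp. Origin at the centre of its underside.
- pen_mug: White mug with pens, 72 mm in diameter, 85 mm high (pens to about 135 mm), standing beside the ramp on the other side. Origin at the centre of its underside.
Mind the look-alikes: they are no part of the job. What is shaped like the canister_blue but purple or turquoise is not meant.

How it is judged:
By the outcome, as a careful person would: the job done as asked, in the order asked, and still so for the second after the job is handed in, with the robot touching nothing.
It also fails if it takes over 38 s, if anything falls off the work surface, if the arm or the gripper's body presses on something with over 40 N, if the wrist force passes 120 N, or if a joint passes its speed limit or range.

ROBOT

A 7-joint arm with a two-finger parallel gripper is mounted at the origin on the work surface. World frame = base frame: x ahead of the robot, y to its left, z up, the work surface at z = 0. Lengths are in m, angles in rad, forces in N, time in s.
With the tool pointing down it reaches from about 0.4 to 0.875 m from the base axis. Payload 4.4 kg.
Tool frame: the origin (TCP) lies on the centre line of the jaws, within the pads' length; the fingertips stand 22 mm ahead of it and the grasp point (between the pads) lies 3 mm ahead of it; z points along the fingers, y is the line along which they close (so a half turn about z gives the same grasp; the last joint's range is limited). The gripper opens to 85 mm and grips with 20 to 120 N. Pads are 22 mm wide; open, the fingers measure 114 mm over their backs; the gripper's body (76 mm by 85 mm) begins 54 mm behind the grasp point. The pads swing forward as they close: fully open they stand 13 mm farther back than shut.
Start: joints at [1.239, 0.628, 0.038, 1.517, -0.027, 0.996, -0.02], TCP at [0.171, -0.627, 0.253] pointing down, gripper open.
Joint ranges: [-3.06, 3.06], [-0.37, 2.12], [-1.25, 1.32], [0.18, 2.47], [-1.1, 4.24], [0.23, 1.98], [-2.94, 2.94]. Speed limits (rad/s): [2.57, 2.57, 3.14, 3.14, 3.14, 3.14, 3.14].

INTERFACE

Orientations are given as a rotation vector (axis times angle).
In Python, from cell import get_obs, read_camera, sign_off, look_for, cut_out, tip_of gives the robot as it stands.
- The arm moves only by the tool play_rows, never from a script. Its arguments are lists of equal length, an entry for each row: "translation": the shift along the tool's x, y, z in mm, a list of three; "dr": the turn, a rotation vector about the tool's x, y, z in units of 5 degrees (1.0 is 5 degrees), a list of three; "hand": the closure, from -1 (fully open) to 1 (shut), so that 0 is half open. In form: {"translation": [[dx, dy, dz], ...], "dr": [[wx, wy, wz], ...], "hand": [hand, ...]}. A call has 1 to 10 rows; each row is the pose to reach, as a shift and turn from the pose commanded when the call began, along the tool's axes at that moment; what a row does not reach only later rows make up. A row lasts 1/10 s, in which the tool goes at most 50 mm and 8.59 degrees, less where a joint would pass 70% of its speed; a pose out of reach is approached as far as the arm can. A call with a gripper value outside its range is refused whole. The fingers move at their own pace and stop on an object; "newtons" is the grip in N (left out, the last holds). Time passes only in rows, so rows that repeat a pose let the fingers close. It gives the time, the measured TCP pose, the force, the opening and the grip force at its end, in the units of the state.
- get_obs(): the state, without advancing time (a new reading comes with each control period).
- read_camera(name): name is "scene" or "top" or "wrist"; returns a dict with "pixels" (420x560x3 uint8, blue, green, red), "intrinsics" (3x3 intrinsics, pixels), "R" (3x3) and "t" (3): a world point X has camera coordinates R X + t. Camera axes: x right, y down, z forward; pixel columns grow to the right and rows downward; lengths in m; the calibration is good to about 2 mm. A picture is of the moment at which its call begins. There is no depth.
- sign_off(): hands the job in; it is judged then, once.
Trained networks look in a picture, given as the dict that the camera call returned (one of the last four; its "shot" number tells which), for a name from the list of things; names that differ only in an ending like _2 or _b are one class to them, and where a whole thing is asked for, a point or a joint stands for the part that bears it (a point fixed in the world has none). Each returns a list of dicts, best first, with "score" (0 to 1); they miss things now and then, are a little off and sometimes report something else, mostly with a low value. They report only what shows in the picture. A call takes as long as a camera call. They do not tell look-alikes from the thing itself.
- look_for(picture, target): "location" ([row, column] in pixels, amid what is visible of it).
- cut_out(picture, target): "pixels" (420x560 bool, what is visible of it) and "location" ([row, column] in pixels, amid what is visible of it).
- tip_of(picture, target): "location" ([row, column] in pixels: a listed point, or the origin of a listed thing).
The state is a dict: "t": time; "joint_pos": joint angles; "joint_velocities": joint speeds; "effort": joint torques, N m; "ee_pos": TCP position; "tcp_rot": TCP orientation; "force": force on the tool from outside, world axes, zero at the start; "ft_torque": the same for the moment, N m; "gripper_width": finger opening in m; "finger_force": force on a finger pad.
Only numpy, scipy, OpenCV 4.12 (cv2) and the standard library are available. Lean on these libraries where they do the work, as an engineer would, in place of code of your own. Each camera call takes 0.05 s, during which the arm holds its last target. There are 200 camera calls.

## Working session

There is one attempt and no reset: what is moved stays moved. The work goes in short steps, Python scripts to look and compute and a tool call to move; the robot and the scene stay as the last step left them, time stands still between calls to the robot, and variables do not carry over. Pictures are saved under pics/ and viewed, at most 10 in all, crops included, and the job is handed in when it is done.

Besides the shell and the picture viewer there is one more tool, called after "Emit:" by a JSON object that holds its "op" and its "data", one argument or row to a line. play_rows: Moves the arm, as the interface text tells. Its arguments: {"type":"object","properties":{"translation":{"type":"array"},"dr":{"type":"array"},"hand":{"type":"array"},"newtons":{"type":"number"}},"required":["translation","dr","hand"]}

```bash
mkdir -p pics; cat > h.py <<'E'
import numpy as np, cv2
from cell import *
def ray(p,loc):
    K,R,t=p["intrinsics"],np.array(p["R"]),np.array(p["t"])
    d=R.T@np.linalg.inv(K)@np.array([loc[1],loc[0],1.]); return -R.T@t,d
def atz(p,loc,z):
    c,d=ray(p,loc); return c+d*(z-c[2])/d[2]
def proj(p,X):
    q=np.array(p["intrinsics"])@(np.array(p["R"])@np.array(X)+p["t"]); return q[:2]/q[2]
E
python3 - <<'E'
from h import *
np.set_printoptions(precision=4,suppress=True)
o=get_obs(); print(o["t"],o["ee_pos"],o["tcp_rot"],o["gripper_width"],o["force"])
for n in("top","scene"):
    p=read_camera(n); cv2.imwrite(f"pics/{n}0.png",p["pixels"])
    print(n,ray(p,[210,280])[0])
    for k,z in(("ramp",0),("slope",.012),("stop",.027),("canister_blue",.033),("canister_red",.033),("oil",0),("pen_mug",0)):
        for r in tip_of(p,k)[:3]: print(k,np.round(r["location"],1),round(r["score"],2),atz(p,r["location"],z))
E
```

```text
0.0 [ 0.1706 -0.6266  0.2524] [-3.1121 -0.416   0.0005] 0.08529474480001811 [-0.0067  0.3842  0.5595]
top [0.4673 0.0227 0.8045]
slope [216.5 336.7] 0.73 [ 0.5102 -0.0691  0.012 ]
stop [118.  305.8] 0.66 [ 0.6829 -0.009   0.027 ]
canister_blue [230.8 313.8] 0.96 [ 0.4831 -0.0277  0.033 ]
canister_blue [307.2 363.4] 0.72 [ 0.3556 -0.1152  0.033 ]
canister_blue [247.3 192.8] 0.68 [0.4481 0.1814 0.033 ]
canister_red [214.5 365.8] 0.95 [ 0.514  -0.1167  0.033 ]
oil [139.7 432.2] 0.57 [ 0.6556 -0.2405  0.    ]
pen_mug [177.3 208.5] 0.61 [0.5758 0.1649 0.    ]
scene [ 0.9624 -0.2031  0.572 ]
ramp [246.1 253.1] 0.89 [ 0.5802 -0.0466  0.    ]
slope [221.8 227.3] 0.62 [ 0.5139 -0.0678  0.012 ]
stop [273.4 304.2] 0.92 [ 0.6885 -0.0044  0.027 ]
canister_blue [253.7 120.4] 0.94 [ 0.5072 -0.261   0.033 ]
canister_blue [195.3 240.4] 0.93 [ 0.4819 -0.0238  0.033 ]
canister_blue [155.7 319.2] 0.93 [0.4575 0.174  0.033 ]
canister_red [225.8 201.9] 0.89 [ 0.5171 -0.117   0.033 ]
oil [328.7 161.1] 0.9 [ 0.6524 -0.2424 -0.    ]
oil [205.6 347.4] 0.28 [0.5822 0.1637 0.    ]
pen_mug [202.  346.1] 0.97 [0.573  0.1671 0.    ]
```

View pics/top0.png

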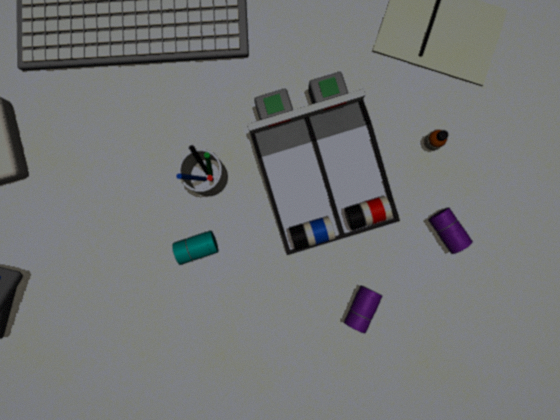

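View pics/scene0.png

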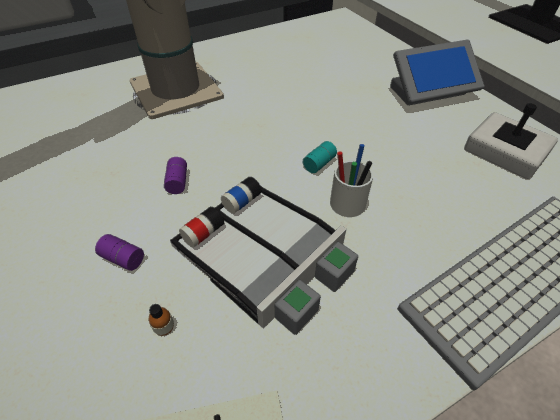

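The top view has five canisters:
- blue-banded at (row 232, col 314), in the ramp's left lane
- red-banded at (213, 366), in the right lane
- turquoise at (247, 193)
- purple at (308, 363) and (230, 450)

The one at (232, 314) fits: white body, blue band, black cap, lying on the waiting floor. I'll confirm it in a crop and work out the approach.

```bash
cat >> h.py <<'E'
from scipy.spatial.transform import Rotation as Ro
S=np.array([.512,-.0685]); P=np.array([.6857,-.0067])
yaw=np.arctan2(*(P-S)[::-1]); U=np.array([np.cos(yaw),np.sin(yaw)]); V=np.array([-U[1],U[0]])
O=S+.07*U
def r2w(x,y,z): return np.array([*(O+U*x/1e3+V*y/1e3),z/1e3])
def w2r(X): d=np.array(X[:2])-O; return np.array([d@U,d@V,X[2]])*1e3
def togo(X,o=None):
    o=o or get_obs(); R=Ro.from_rotvec(o["tcp_rot"])
    return np.round(R.inv().apply(np.array(X)-o["ee_pos"])*1e3,1)
def turn():
    R=Ro.from_rotvec(get_obs()["tcp_rot"]).as_matrix()
    T=np.column_stack([[*U,0],[V[0]*-1,V[1]*-1,0],[0,0,-1]])
    return np.round(np.degrees(Ro.from_matrix(R.T@T).as_rotvec())/5,2)
E
python3 - <<'E'
from h import *
np.set_printoptions(precision=4,suppress=True)
print(np.degrees(yaw),O,np.linalg.norm(P-S))
im=cv2.imread("pics/top0.png")[190:260,270:410]; cv2.imwrite("pics/crop.png",cv2.resize(im,None,fx=5,fy=5,interpolation=2))
for X in([.485,-.026,.033],[.5155,-.117,.033]): print(w2r(X))
print(togo([.42,-.28,.2]),togo(r2w(-135,50,120)),turn(),r2w(-135,50,120))
E
```

```text
19.584838367369418 [ 0.578 -0.045] 0.1843662930147482
[-81.1919  49.0917  33.    ]
[-82.9598 -46.8673  33.    ]
[ 331.7 -269.6   53.3] [ 407.4 -494.4  133.3] [ 0.   -0.   -0.87] [ 0.434  -0.0432  0.12  ]
```

View pics/crop.png

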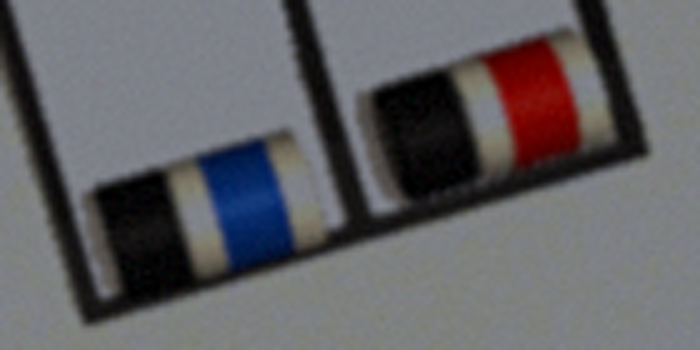

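The crop confirms it: blue band at the left, in the left lane (ramp y about +50), with red in the other lane. Measured ramp coordinates match the expected ones. Approaching now.

Emit:
{"op": "play_rows", "data": {
  "translation": [
    [40,-35,5],
    [80,-65,10],
    [120,-100,20],
    [160,-130,25],
    [205,-165,30],
    [245,-200,40],
    [290,-235,45],
    [325,-270,50],
    [340,-315,60],
    [355,-360,70]
  ],
  "dr": [
    [0,0,-0.1],
    [0,0,-0.2],
    [0,0,-0.3],
    [0,0,-0.4],
    [0,0,-0.5],
    [0,0,-0.6],
    [0,0,-0.7],
    [0,0,-0.87],
    [0,0,-0.87],
    [0,0,-0.87]
  ],
  "hand": [0.3,0.3,0.3,0.3,0.3,0.3,0.3,0.3,0.3,0.3]
}}

```text
t: 1.8
ee_pos: [0.4184, -0.2048, 0.1875]
tcp_rot: [3.095, 0.535, 0.004]
force: [0.9, 0.4, 0.3]
gripper_width: 0.0296
finger_force: 0.0
```

```bash
python3 - <<'E'
from h import *
o=get_obs(); print(o["t"],o["ee_pos"],w2r(o["ee_pos"]),o["gripper_width"],togo(r2w(-150,50,120)),turn(),o["joint_pos"])
E
```

```text
1.8 [ 0.41840503 -0.20482502  0.18747675] [-203.87660654  -97.06485421  187.47674885] 0.02959519871744321 [  53.8 -147.1   67.4] [ 0.02 -0.03  0.01] [ 0.38393278  0.47121021  0.01586983  2.08795947 -0.01393603  0.57967179
 -0.81865728]
```

Emit:
{"op": "play_rows", "data": {
  "translation": [
    [10,-35,0],
    [20,-70,10],
    [35,-110,30],
    [50,-145,50],
    [54,-147,67],
    [54,-147,67]
  ],
  "dr": [
    [0,0,0],
    [0,0,0],
    [0,0,0],
    [0,0,0],
    [0,0,0],
    [0,0,0]
  ],
  "hand": [0.3,0.3,0.3,0.3,0.3,0.3]
}}

```text
t: 2.4
ee_pos: [0.4178, -0.0483, 0.1191]
tcp_rot: [-3.094, -0.54, 0.004]
force: [-0.5, -0.7, -0.1]
gripper_width: 0.0303
finger_force: 0.0
```

```bash
python3 - <<'E'
from h import *
np.set_printoptions(precision=1,suppress=True)
p=read_camera("wrist"); cv2.imwrite("pics/w1.png",p["pixels"])
o=get_obs(); print(o["t"],w2r(o["ee_pos"]),o["gripper_width"],turn())
for k,z in(("slope",.012),("stop",.027),("canister_blue",.033),("canister_red",.033)):
    for r in tip_of(p,k)[:2]: print(k,r["location"],round(r["score"],2),w2r(atz(p,r["location"],z)))
E
```

```text
2.45 [-152.3   49.3  120. ] 0.03004529231959551 [-0.  0.  0.]
slope [86.9, 370.3] 0.77 [-74.3   0.6  12. ]
canister_blue [106.2, 279.2] 0.83 [-85.2  52.9  33. ]
```

View pics/w1.png

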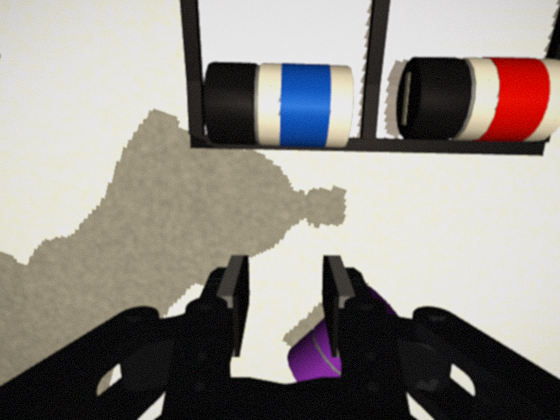

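Wrist view: the blue canister at (105, 280) sits squarely ahead of the fingers, and the red one is at (98, 480) in the other lane. The purple one is below and behind, clear of the fingers. Lower behind the lip, then edge forward.

Emit:
{"op": "play_rows", "data": {
  "translation": [
    [0,-1,30],
    [0,-1,60],
    [0,-1,75],
    [5,-1,75],
    [12,-1,75],
    [18,-1,75],
    [24,-1,75],
    [24,-1,75]
  ],
  "dr": [
    [0,0,0],
    [0,0,0],
    [0,0,0],
    [0,0,0],
    [0,0,0],
    [0,0,0],
    [0,0,0],
    [0,0,0]
  ],
  "hand": [0.3,0.3,0.3,0.3,0.3,0.3,0.3,0.3]
}}

```text
t: 3.45
ee_pos: [0.4417, -0.0411, 0.0461]
tcp_rot: [3.096, 0.532, 0.003]
force: [-0.7, -0.4, 1.1]
gripper_width: 0.0301
finger_force: 0.0
```

```bash
python3 - <<'E'
from h import *
np.set_printoptions(precision=1,suppress=True)
p=read_camera("scene"); im=p["pixels"][140:290,150:350]; cv2.imwrite("pics/s2.png",cv2.resize(im,None,fx=4,fy=4,interpolation=2))
o=get_obs(); print(o["t"],w2r(o["ee_pos"]),o["force"])
E
```

```text
3.5 [-127.8   49.5   46.1] [-0.1  0.7  0.1]
```

View pics/s2.png

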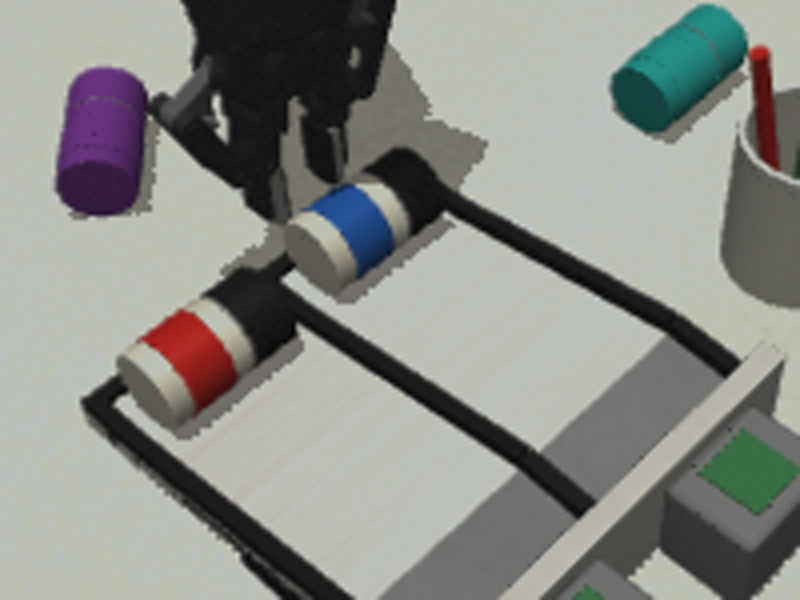

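Emit:
{"op": "play_rows", "data": {
  "translation": [
    [2,0,0],
    [4,0,0],
    [6,0,0],
    [8,0,0],
    [10,0,0],
    [12,0,0],
    [14,0,0],
    [16,0,0],
    [18,0,0],
    [20,0,0]
  ],
  "dr": [
    [0,0,0],
    [0,0,0],
    [0,0,0],
    [0,0,0],
    [0,0,0],
    [0,0,0],
    [0,0,0],
    [0,0,0],
    [0,0,0],
    [0,0,0]
  ],
  "hand": [0.3,0.3,0.3,0.3,0.3,0.3,0.3,0.3,0.3,0.3]
}}

```text
t: 4.5
ee_pos: [0.4594, -0.0342, 0.0453]
tcp_rot: [-3.096, -0.534, 0.0]
force: [-0.1, -0.1, 0.5]
gripper_width: 0.0297
finger_force: 0.0
```

Emit:
{"op": "play_rows", "data": {
  "translation": [
    [2,0,0],
    [4,0,0],
    [6,0,-0.5],
    [8,0,-0.5],
    [10,0,-1],
    [12,0,-1],
    [14,0,-1.5],
    [16,0,-1.5],
    [18,0,-2],
    [20,0,-2]
  ],
  "dr": [
    [0,0,0],
    [0,0,0],
    [0,0,0],
    [0,0,0],
    [0,0,0],
    [0,0,0],
    [0,0,0],
    [0,0,0],
    [0,0,0],
    [0,0,0]
  ],
  "hand": [0.3,0.3,0.3,0.3,0.3,0.3,0.3,0.3,0.3,0.3]
}}

```text
t: 5.5
ee_pos: [0.4783, -0.0275, 0.0474]
tcp_rot: [3.096, 0.534, 0.0]
force: [-0.7, -0.4, 0.9]
gripper_width: 0.0303
finger_force: 0.5
```

```bash
cat > look.py <<'E'
from h import *
np.set_printoptions(precision=1,suppress=True)
o=get_obs(); print(o["t"],w2r(o["ee_pos"]),o["force"],turn())
for n in("scene","top"):
    p=read_camera(n)
    for r in tip_of(p,"canister_blue"):
        X=w2r(atz(p,r["location"],.033)); z=np.interp(X[0],[-72,67,94],[.033,.0525,.05])
        X=w2r(atz(p,r["location"],z))
        if 15<X[1]<85 and -110<X[0]<120: print(n,r["location"],round(r["score"],2),X)
E
python3 look.py
```

```text
5.5 [-88.   49.9  47.4] [-0.7 -0.4  0.9] [ 0. -0. -0.]
scene [200.6, 253.8] 0.73 [-52.5  57.9  35.5]
top [213.4, 306.7] 0.55 [-51.2  50.6  35.9]
```

The canister is moving ahead of the fingers (centre about 36 mm ahead of the TCP). Continuing up the slope.

Emit:
{"op": "play_rows", "data": {
  "translation": [
    [2.5,0,-0.5],
    [5,0,-1],
    [7.5,0,-1],
    [10,0,-1.5],
    [12.5,0,-2],
    [15,0,-2],
    [17.5,0,-2.5],
    [20,0,-3],
    [22.5,0,-3],
    [25,0,-3.5]
  ],
  "dr": [
    [0,0,0],
    [0,0,0],
    [0,0,0],
    [0,0,0],
    [0,0,0],
    [0,0,0],
    [0,0,0],
    [0,0,0],
    [0,0,0],
    [0,0,0]
  ],
  "hand": [0.3,0.3,0.3,0.3,0.3,0.3,0.3,0.3,0.3,0.3]
}}

```text
t: 6.7
ee_pos: [0.5018, -0.0192, 0.0509]
tcp_rot: [3.096, 0.534, -0.0]
force: [-0.2, 0.0, 1.5]
gripper_width: 0.0301
finger_force: 0.5
```

Emit:
{"op": "play_rows", "data": {
  "translation": [
    [2.5,0,-0.5],
    [5,0,-1],
    [7.5,0,-1],
    [10,0,-1.5],
    [12.5,0,-2],
    [15,0,-2],
    [17.5,0,-2.5],
    [20,0,-3],
    [22.5,0,-3],
    [25,0,-3.5]
  ],
  "dr": [
    [0,0,0],
    [0,0,0],
    [0,0,0],
    [0,0,0],
    [0,0,0],
    [0,0,0],
    [0,0,0],
    [0,0,0],
    [0,0,0],
    [0,0,0]
  ],
  "hand": [0.3,0.3,0.3,0.3,0.3,0.3,0.3,0.3,0.3,0.3]
}}

```text
t: 7.7
ee_pos: [0.5254, -0.0107, 0.0544]
tcp_rot: [-3.096, -0.534, 0.0]
force: [-1.2, -0.5, 0.1]
gripper_width: 0.0302
finger_force: 0.5
```

```bash
python3 look.py; python3 - <<'E'
from h import *
p=read_camera("scene"); im=p["pixels"][140:290,150:350]; cv2.imwrite("pics/s3.png",cv2.resize(im,None,fx=4,fy=4,interpolation=2))
E
```

```text
7.7 [-38.   49.9  54.4] [-1.2 -0.5  0.1] [-0.  0. -0.]
scene [210.6, 272.2] 0.83 [-5.5 58.6 41.6]
```

View pics/s3.png

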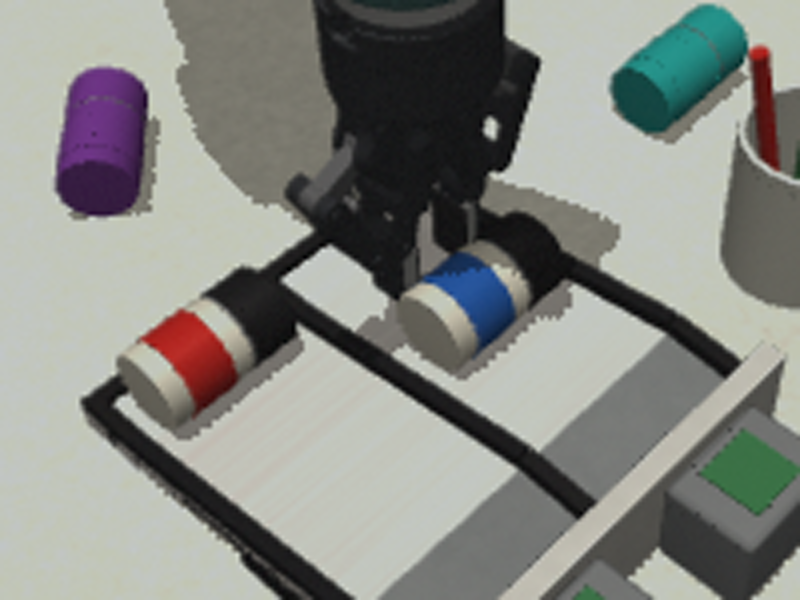

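The canister is square on the slope against both fingers at about (290, 480) in the crop. The red one hasn't moved. Continue.

Emit:
{"op": "play_rows", "data": {
  "translation": [
    [2.5,0,-0.5],
    [5,0,-1],
    [7.5,0,-1],
    [10,0,-1.5],
    [12.5,0,-2],
    [15,0,-2],
    [17.5,0,-2.5],
    [20,0,-3],
    [22.5,0,-3],
    [25,0,-3.5]
  ],
  "dr": [
    [0,0,0],
    [0,0,0],
    [0,0,0],
    [0,0,0],
    [0,0,0],
    [0,0,0],
    [0,0,0],
    [0,0,0],
    [0,0,0],
    [0,0,0]
  ],
  "hand": [0.3,0.3,0.3,0.3,0.3,0.3,0.3,0.3,0.3,0.3]
}}

```text
t: 8.95
ee_pos: [0.5489, -0.0024, 0.0579]
tcp_rot: [-3.096, -0.534, 0.0]
force: [-0.7, -0.8, 1.1]
gripper_width: 0.0302
finger_force: 0.7
```

Emit:
{"op": "play_rows", "data": {
  "translation": [
    [2.5,0,-0.5],
    [5,0,-1],
    [7.5,0,-1],
    [10,0,-1.5],
    [12.5,0,-2],
    [15,0,-2],
    [17.5,0,-2.5],
    [20,0,-3],
    [22.5,0,-3],
    [25,0,-3.5]
  ],
  "dr": [
    [0,0,0],
    [0,0,0],
    [0,0,0],
    [0,0,0],
    [0,0,0],
    [0,0,0],
    [0,0,0],
    [0,0,0],
    [0,0,0],
    [0,0,0]
  ],
  "hand": [0.3,0.3,0.3,0.3,0.3,0.3,0.3,0.3,0.3,0.3]
}}

```text
t: 9.95
ee_pos: [0.5725, 0.006, 0.0614]
tcp_rot: [-3.096, -0.534, 0.0]
force: [-1.8, -1.3, 0.5]
gripper_width: 0.03
finger_force: 0.7
```

```bash
python3 look.py
```

```text
9.95 [12.  49.9 61.4] [-1.8 -1.3  0.5] [-0.  0. -0.]
scene [222.8, 291.7] 0.58 [43.4 56.2 48.1]
```

Emit:
{"op": "play_rows", "data": {
  "translation": [
    [2,0,-0.5],
    [4,0,-0.5],
    [6,0,-1],
    [8,0,-1],
    [10,0,-1.5],
    [12,0,-1.5],
    [14,0,-2],
    [16,0,-2],
    [18,0,-2.5],
    [20,0,-2.5]
  ],
  "dr": [
    [0,0,0],
    [0,0,0],
    [0,0,0],
    [0,0,0],
    [0,0,0],
    [0,0,0],
    [0,0,0],
    [0,0,0],
    [0,0,0],
    [0,0,0]
  ],
  "hand": [0.3,0.3,0.3,0.3,0.3,0.3,0.3,0.3,0.3,0.3]
}}

```text
t: 11.15
ee_pos: [0.5914, 0.0127, 0.0639]
tcp_rot: [3.096, 0.534, 0.0]
force: [-1.1, -1.3, 0.8]
gripper_width: 0.0299
finger_force: 0.7
```

Emit:
{"op": "play_rows", "data": {
  "translation": [
    [1,0,0],
    [2,0,0],
    [3,0,0],
    [4,0,0],
    [5,0,0],
    [6,0,0],
    [7,0,0],
    [8,0,0],
    [9,0,0],
    [10,0,0]
  ],
  "dr": [
    [0,0,0],
    [0,0,0],
    [0,0,0],
    [0,0,0],
    [0,0,0],
    [0,0,0],
    [0,0,0],
    [0,0,0],
    [0,0,0],
    [0,0,0]
  ],
  "hand": [0.3,0.3,0.3,0.3,0.3,0.3,0.3,0.3,0.3,0.3]
}}

```text
t: 12.15
ee_pos: [0.6007, 0.016, 0.0639]
tcp_rot: [3.096, 0.534, 0.0]
force: [-0.7, 0.2, -1.0]
gripper_width: 0.0299
finger_force: 0.0
```

```bash
python3 look.py; python3 - <<'E'
from h import *
p=read_camera("scene"); im=p["pixels"][170:320,200:400]; cv2.imwrite("pics/s4.png",cv2.resize(im,None,fx=4,fy=4,interpolation=2))
E
```

```text
12.15 [41.9 49.9 63.9] [-0.7  0.2 -1. ] [ 0. -0. -0.]
scene [236.8, 311.5] 0.98 [90.1 53.3 51.1]
```

View pics/s4.png

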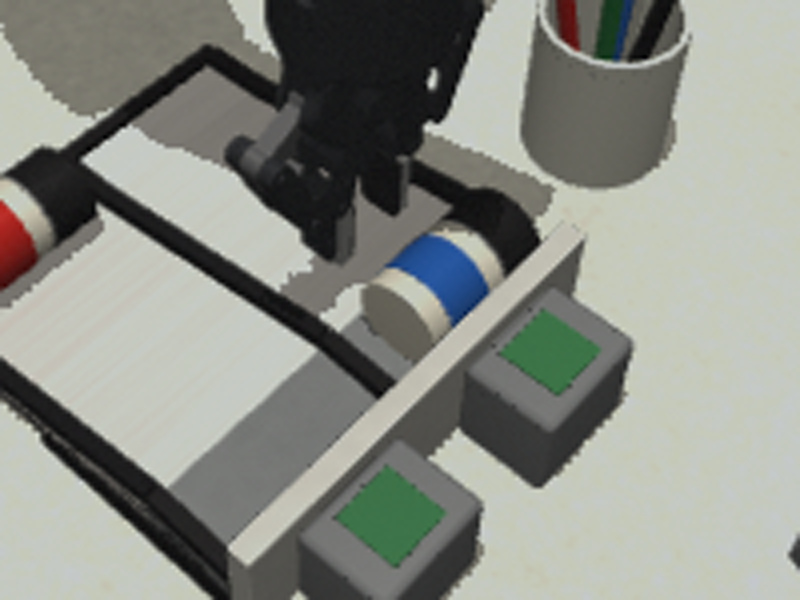

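The canister has rolled over the crest and rests against the white plate (crop (285, 440), ramp x about 92), with the fingers clear. Back off and rise.

Emit:
{"op": "play_rows", "data": {
  "translation": [
    [-8,0,-2],
    [-16,0,-5],
    [-25,0,-15],
    [-30,0,-40],
    [-35,0,-70],
    [-40,0,-100],
    [-40,0,-130],
    [-40,0,-150],
    [-40,0,-150],
    [-40,0,-150]
  ],
  "dr": [
    [0,0,0],
    [0,0,0],
    [0,0,0],
    [0,0,0],
    [0,0,0],
    [0,0,0],
    [0,0,0],
    [0,0,0],
    [0,0,0],
    [0,0,0]
  ],
  "hand": [0.3,0.3,0.3,0.3,0.3,0.3,0.3,0.3,0.3,0.3]
}}

```text
t: 13.4
ee_pos: [0.5623, 0.002, 0.2144]
tcp_rot: [3.095, 0.533, 0.001]
force: [0.1, -0.2, -0.8]
gripper_width: 0.0299
finger_force: 0.0
```

```bash
python3 look.py; python3 - <<'E'
from h import *
p=read_camera("scene"); cv2.imwrite("pics/s5.png",p["pixels"])
E
```

```text
13.4 [  1.1  49.6 214.4] [ 0.1 -0.2 -0.8] [ 0. -0. -0.]
scene [238.3, 314.1] 0.9 [95.1 54.  50.6]
top [133.0, 280.0] 0.7 [94.1 52.1 50. ]
```

View pics/s5.png

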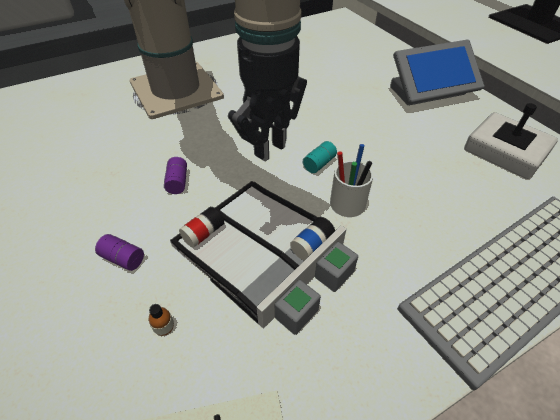

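The blue canister rests at the stop (scene (238, 314), ramp x about 94). The red canister, oil bottle and mug look unmoved, and the arm is clear.

```bash
python3 -c "from cell import sign_off; print(sign_off())"
```

```text
the job is handed in; nothing more can be done
None
```

The blue-banded canister was pushed up the left lane and over the crest; it rests against the white stop plate at about ramp x = 94 mm, with the arm clear, nothing else disturbed, and the job handed in at about 13.5 s.

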